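# Try out the refitted lid stay of a test box

### The arm

A 6-joint arm with a two-finger parallel gripper is mounted at the origin on the work surface. World frame = base frame: x ahead of the robot, y to its left, z up, the work surface at z = 0. Lengths are in m, angles in degrees, forces in N, time in s.
With the tool pointing down it reaches from about 0.3 to 0.775 m from the base axis. Payload 14.6 kg.
Tool frame: the origin (TCP) lies between the finger pads; the fingertips stand 19 mm ahead of it and the grasp point (between the pads) is the TCP; z points along the fingers, y is the direction in which the jaws open and shut (so a half turn about z gives the same grasp; the last joint's range is limited). The gripper opens to 85 mm and grips with 20 to 120 N. Pads are 22 mm wide; open, the fingers measure 114 mm over their backs; the gripper's body (76 mm by 85 mm) begins 54 mm behind the grasp point. The pads swing forward as they close: fully open they stand 13 mm farther back than shut.
Start: joints at [-68.216, 17.183, 87.147, -0, 75.671, -3.816], TCP at [0.238, -0.496, 0.25] pointing down, gripper open.
Joint ranges: [-173.82, 173.82], [-45.26, 126.66], [13.44, 144.39], [-59.66, 239.66], [0, 175.72], [-146.38, 146.38]. Speed limits (degrees/s): [127.2, 127.2, 147.25, 180, 180, 180].

### API

Orientations are given as [roll, pitch, yaw] about the fixed x, y, z axes, in that order (R = Rz(yaw) Ry(pitch) Rx(roll)).
In Python, from cell import telemetry, vision, bot gives the robot as it stands.
- The arm moves only by the tool send_rows, never from a script. Its argument "plan" is a list of rows, each a list of 5 numbers: the gripper command: -1 is fully open, 1 is shut, values between are in proportion, then the shift along the tool's x, y, z in mm, then the turn about the tool's z in rad. A call has 1 to 5 rows; each row is the pose to reach, as a shift and turn from the pose commanded when the call began, along the tool's axes at that moment; what a row does not reach only later rows make up. A row lasts 1/8 s, in which the tool goes at most 62.5 mm and 10.7 degrees, less where a joint would pass 70% of its speed; a pose out of reach is approached as far as the arm can. A call with a gripper value outside its range is refused whole. The fingers move at their own pace and stop on an object; the grip force is fixed at half the most. Time passes only in rows, so rows that repeat a pose let the fingers close. It gives the time, the measured TCP pose, the force and the opening at its end, in the units of the state.
- telemetry.get_obs(): the state, without advancing time (a new reading comes with each control period).
- vision.capture(name): name is "side" or "top" or "wrist"; returns a dict with "frame" (420x560x3 uint8, blue, green, red), "range_z" (420x560 float32, m along the optical axis (not along the pixel's ray), 0 where there is no reading), "fovy" (degrees; the focal length in pixels is half the picture's height over the tangent of half this angle, whatever the lens; pixels are square), "cx", "cy" (the principal point, pixels), "world_to_cam" (4x4, takes a point from world to camera coordinates). Camera axes: x right, y down, z forward; pixel columns grow to the right and rows downward; lengths in m; the calibration is good to about 2 mm. The wrist camera is an equidistant fisheye: a pixel r from the principal point sees the ray r / f radians off the axis. A picture is of the moment at which its call begins.
- bot.hand_in(): hands the job in, once; it reports no verdict.
The state is a dict: "time": time; "qpos": joint angles; "qvel": joint speeds; "joint_torque": joint torques, N m; "position": TCP position; "orientation": TCP orientation; "contact_force": force on the tool from outside, world axes, zero at the start; "ft_torque": the same for the moment, N m; "gripper_width": opening from 0.0 (shut) to 1.0 (fully open).
Only numpy, scipy, OpenCV 4.12 (cv2) and the standard library are available. Lean on these libraries where they do the work, as an engineer would, in place of code of your own. Each camera call takes 0.05 s, during which the arm holds its last target. There are 200 camera calls.

### The job

The folding stay on this test box has just been refitted, so try it out: raise the lid until the stay snaps past straight and locks, and take your hand off so that the lid stands on the stay alone. Then break the stay joint (its red knob is there for that) and lower the lid gently, never letting it fall, until it is fully shut, and let go. Feel for the stop rather than wrench the lid or the stay, and leave the cased units beside the box alone.

Things in the scene. Friction and masses are not known exactly. Their poses are not given: they have to be found in the camera images.
- testbox: grey open-topped test box fixed to the bench, 190 (x) x 220 (y) x 90 mm high, with a hinged lid and, on its left (+y) side, a folding stay; origin under its centre, x from the front (bar side) to the hinge side, y to the stay's side, z up
- lid_hinge (a point): middle of the lid's hinge axis: on the top far edge of the box, 95 mm behind its centre and 90 mm above the bench; the axis runs along the box's y
- lid (a joint): lid angle in rad: 0 shut, grows as it is raised. Dark frame with a clear window, 190 x 220 x 12 mm, about 0.55 kg (unknown by 15 %). The stay stops and locks it somewhere from about 1.17 to 1.32 rad, differing from box to box. Hinge friction lets the unlocked lid stand by itself only above about 1.0 rad; lower down it falls if let go
- lid_bar (a point): centre of the lid's aluminium bar handle: round, 12 mm in diameter, along the box's y, free over 90 mm between its posts, 39 mm clear of the lid's front edge. It lies 235 mm from the hinge axis along the lid and 7 mm above it with the lid shut (97 mm above the bench). It may turn between the fingers as the lid swings
- stay (a joint): angle at the stay's knuckle, rad: about 0 folded (lid shut), 2.58 links in line, 2.68 at its stop past straight = locked, lid held fast. A spring snap resists from 2.0 on (3 to 5 N at the bar before, 7 to 10 N then), lets go at 2.46 and drives the knuckle to its stop; but pulling hard on the bar may hold the taut links in line until eased. Below about 2.2 it is broken and stays so
- stay_knob (a point): centre of the red ball knob, 24 mm in diameter, on an 8 mm stalk sticking out sideways (+y) from the stay's knuckle; 50 mm outside the links, 174 mm left of the box's middle. Shut: about 62 mm in front of the box's centre, 23 mm above the bench; locked: about 31 mm behind it, 132 mm up. Breaking the stay takes a pull of about 7 to 9 N on it towards the box's front (-x); the lid sinks with it
- stay_foot (a point): middle of the slot in the box's left side in which the stay's lower pivot is clamped, 5 mm behind the box's centre, 60 mm above the bench; the pivot itself sits up to 5 mm above or below it. The stay has two steel links of 76.5 mm each; the knob swings about the pivot on an arc of 76.5 mm radius, forward and down as the stay folds
- clamp (a joint): how far the stay's lower pivot has slipped up (+) or down (-) in its clamp, in m: 0 as set. It does not slip in proper use, but does when the stay is wrenched: by pulling the bar with more than about 22 N against the taut stay, forcing the locked lid down, or pushing the knob along the links with over 60 N. A slip does not come back and spoils the setting
- unit_a: bystander: open beige plastic case with a green circuit board in it, 92 x 66 x 34 mm (0.12 kg), standing loose on the bench beside the test box; origin under its centre
- unit_b: bystander: open beige plastic case with a green circuit board in it, 92 x 66 x 34 mm (0.12 kg), standing loose on the bench beside the test box; origin under its centre
- unit_c: bystander: open beige plastic case with a green circuit board in it, 92 x 66 x 34 mm (0.12 kg), standing loose on the bench beside the test box; origin under its centre

How it is judged:
By the outcome, as a careful person would: the job done as asked, in the order asked, and still so for the second after the job is handed in, with the robot touching nothing.
It also fails if it takes over 67 s, if anything falls off the work surface, if the arm or the gripper's body presses on something with over 40 N, if the wrist force passes 120 N, or if a joint passes its speed limit or range.

## Working session

There is one attempt and no reset: what is moved stays moved. The work goes in short steps, Python scripts to look and compute and a tool call to move; the robot and the scene stay as the last step left them, time stands still between calls to the robot, and variables do not carry over. Pictures are saved under pics/ and viewed, about 8 in all and at most 12, crops included, and the job is handed in when it is done.

Besides the shell and the picture viewer there is one more tool, called as name(argument=value, ...), one argument or row to a line, values as JSON. send_rows: Moves the arm, as the interface text tells. Its arguments: {"type":"object","properties":{"plan":{"type":"array","items":{"type":"array","items":{"type":"number"}}}},"required":["plan"]}

```bash
ls; mkdir -p pics
cat > h.py <<'E'
import numpy as np, cv2
from cell import telemetry, vision, bot
def cap(n,f=None):
    c=vision.capture(n)
    if f: cv2.imwrite('pics/'+f,c['frame'])
    np.savez('pics/'+n+'.npz',**{k:c[k] for k in c})
    return c
def px2w(c,u,v,z=None):
    f=210/np.tan(np.radians(float(c['fovy']))/2)
    x,y=(u-c['cx'])/f,(v-c['cy'])/f
    z=c['range_z'][int(v),int(u)] if z is None else z
    return (np.linalg.inv(c['world_to_cam'])@[x*z,y*z,z,1])[:3]
def load(n): return dict(np.load('pics/'+n+'.npz'))
E
python3 - <<'E'
from h import *
a=cap('side','side1.png');b=cap('top','top1.png')
print(telemetry.get_obs())
cv2.imwrite('pics/both.png',np.hstack([cv2.resize(a['frame'],(400,300)),cv2.resize(b['frame'],(400,300))]))
for c in(a,b): print(np.linalg.inv(c['world_to_cam']).round(3),c['fovy'])
E
```

```text
pics
{'time': 0.1, 'qpos': array([-6.82159074e+01,  1.72124163e+01,  8.71779864e+01,  8.50983554e-04,
        7.56704218e+01, -3.81919822e+00]), 'qvel': array([ 0.06436195, -0.13845033,  0.02151896, -0.16455636,  0.02235584,
       -0.03946947]), 'joint_torque': array([ 3.24976863e-04, -5.44379103e+01, -3.62372839e+01, -1.40478446e-04,
        3.03510875e-03, -5.83168926e-06]), 'position': array([ 0.23757376, -0.49582358,  0.24976914]), 'orientation': array([-1.79939365e+02, -4.87386569e-03,  2.56030772e+01]), 'contact_force': array([-0.43573202, -0.09111369,  0.66729723]), 'ft_torque': array([-0.01678704, -0.0233225 ,  0.00416038]), 'gripper_width': 1.0006558265022782}
[[-0.83  -0.325  0.454  0.159]
 [-0.558  0.501 -0.662  0.684]
 [-0.013 -0.803 -0.597  0.679]
 [ 0.     0.     0.     1.   ]] 55.10705844556861
[[ 0.017 -0.994  0.107  0.472]
 [-1.    -0.016  0.009  0.058]
 [-0.007 -0.107 -0.994  1.023]
 [ 0.     0.     0.     1.   ]] 56.28741843641519
```

View pics/top1.png

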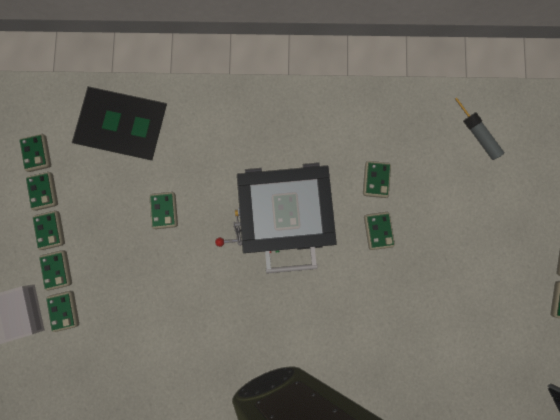

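View pics/side1.png

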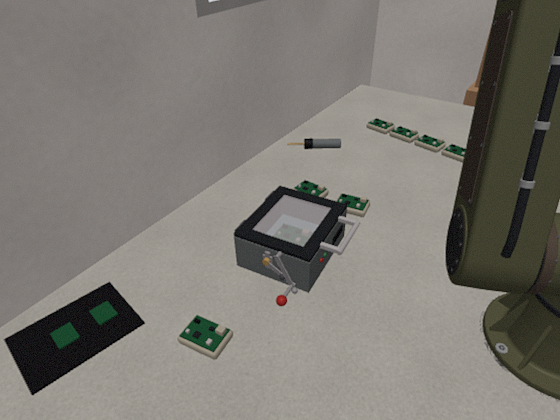

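The top view shows the bar centred near (291,268), the knob at (220,242) and lid corners near (238,172), (328,167), (335,246), (243,251). One unit is at (163,210), and two more on the right at (378,179) and (380,230).

```bash
cat >> h.py <<'E'
def ray(c,u,v,zw):
    f=210/np.tan(np.radians(float(c['fovy']))/2)
    M=np.linalg.inv(c['world_to_cam']);d=M[:3,:3]@[(u-c['cx'])/f,(v-c['cy'])/f,1];o=M[:3,3]
    return o+d*(zw-o[2])/d[2]
E
python3 - <<'E'
from h import *
c=load('top')
im=c['frame'];cv2.imwrite('pics/crop.png',cv2.resize(im[150:290,130:410],None,fx=2.8,fy=2.8,interpolation=cv2.INTER_CUBIC))
for n,u,v,z in [('bar',291,268,.1),('knob',220,242,.023),('fl',243,251,.102),('fr',335,246,.102),('bl',238,172,.102),('br',328,167,.102),('ua',163,210,.03),('ub',378,179,.03),('uc',380,230,.03)]:
    print(n,ray(c,u,v,z).round(4),px2w(c,u,v).round(4))
s=load('side'); print('knob side',px2w(s,281,300),ray(s,281,300,.023))
E
```

```text
bar [0.4288 0.0374 0.1   ] [0.4289 0.0374 0.1027]
knob [0.4874 0.2168 0.023 ] [0.4873 0.2152 0.0334]
fl [0.4662 0.1499 0.102 ] [0.4662 0.1499 0.1015]
fr [ 0.4814 -0.0644  0.102 ] [ 4.824e-01 -7.800e-02 -3.000e-04]
bl [0.6531 0.1668 0.102 ] [ 0.6735  0.1791 -0.0019]
br [ 0.6684 -0.0475  0.102 ] [ 0.6688 -0.0477  0.1   ]
ua [0.5661 0.3637 0.03  ] [0.5665 0.3651 0.0253]
ub [ 0.6545 -0.1836  0.03  ] [ 0.6555 -0.185   0.0243]
uc [ 0.5241 -0.1873  0.03  ] [ 0.5244 -0.1888  0.0241]
knob side [0.48304127 0.2228618  0.02871899] [0.48589496 0.21880919 0.023     ]
```

View pics/crop.png

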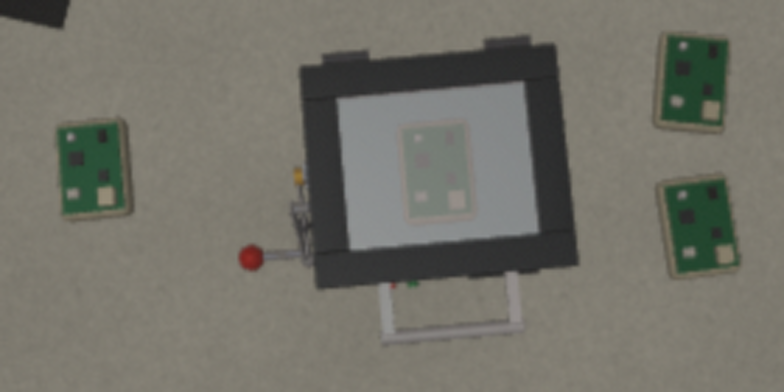

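send_rows(
  plan=[
    [-1,40,-40,0,-0.12],
    [-1,80,-80,0,-0.24],
    [-1,121,-120,0,-0.36],
    [-1,161,-160,0,-0.48],
    [-1,201,-200,0,-0.602],
  ],
)

```text
time: 0.72
position: [0.3326, -0.227, 0.2502]
orientation: [-180.0, -0.0, 60.3]
contact_force: [0.7, 0.1, -0.1]
gripper_width: 1.0
```

Run:
```python
from h import *
c=load('top')
P=[ray(c,130+u/2.8,150+v/2.8,.102)[:2] for u,v in[(317,287),(578,264),(557,44),(301,67)]]
fl,fr,br,bl=P
xa=(bl-fl)+(br-fr); ya=(fl-fr)+(bl-br)
print(np.mean(P,0),np.degrees(np.arctan2(xa[1],xa[0])),np.degrees(np.arctan2(-ya[0],ya[1])),np.linalg.norm(xa)/2,np.linalg.norm(ya)/2)
for u,v in[(390,338),(518,327)]: print(ray(c,130+u/2.8,150+v/2.8,.102))
print(ray(c,130+251/2.8,150+258/2.8,.028))
o=telemetry.get_obs();print(o['time'],o['position'],o['orientation'],o['contact_force'])
```

```text
[0.56702172 0.0499081 ] 5.627613569964574 6.022603386922174 0.186803474256844 0.21847600411984525
[0.42181713 0.08766063 0.102     ]
[ 0.43262729 -0.01818421  0.102     ]
[0.48697329 0.21690268 0.028     ]
0.725 [ 0.33264101 -0.22701225  0.2501892 ] [-1.79998685e+02 -2.41866045e-03  6.03020968e+01] [ 0.69529182  0.1255439  -0.09045576]
```

send_rows(
  plan=[
    [-0.1,55,-9,0,-0.124],
    [-0.1,110,-19,10,-0.248],
    [-0.1,165,-28,20,-0.372],
    [-0.1,221,-38,30,-0.496],
    [-0.1,276,-47,40,-0.62],
  ],
)

```text
time: 1.35
position: [0.4296, 0.0358, 0.21]
orientation: [180.0, 0.0, 95.9]
contact_force: [0.5, -0.5, -0.3]
gripper_width: 0.55
```

Run:
```python
from h import *
cap('wrist','w1.png')
o=telemetry.get_obs();print(o['time'],o['position'],o['orientation'],o['contact_force'],o['gripper_width'])
```

```text
1.4 [0.43044222 0.04025802 0.20874972] [-1.79955464e+02 -8.24237867e-02  9.63709182e+01] [-1.59580518  0.66544343 -1.87363798] 0.544809380433668
```

View pics/w1.png

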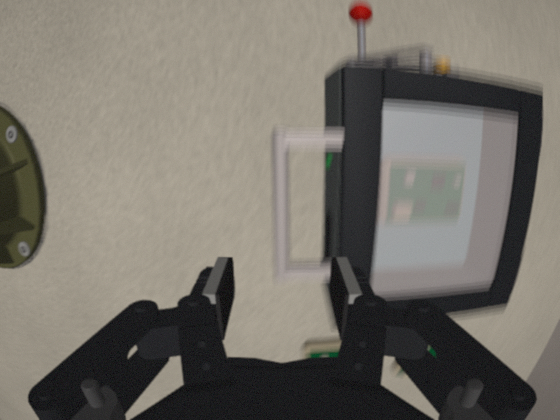

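The wrist view (motion-blurred) shows the bar at column about 280, centred between the jaws at 215–350. I'll descend and grip.

send_rows(
  plan=[
    [-0.1,0,0,20,0],
    [-0.1,0,0,50,0],
    [-0.1,0,0,80,0],
    [-0.1,0,0,104,0],
    [-0.1,0,0,112,0],
  ],
)

```text
time: 2.02
position: [0.4287, 0.0338, 0.0971]
orientation: [-179.9, -0.0, 95.6]
contact_force: [-0.6, 0.1, -0.4]
gripper_width: 0.551
```

send_rows(
  plan=[
    [0.4,0,0,0,0],
    [0.6,0,0,0,0],
    [1,0,0,0,0],
    [1,0,0,0,0],
    [1,0,0,0,0],
  ],
)

```text
time: 2.65
position: [0.4276, 0.0337, 0.099]
orientation: [-179.7, 0.0, 95.6]
contact_force: [-21.4, -4.1, 19.5]
gripper_width: 0.116
```

send_rows(
  plan=[
    [1,0,-1,-2,0],
    [1,0,-1,-2,0],
  ],
)

```text
time: 2.9
position: [0.4275, 0.0337, 0.1004]
orientation: [-179.9, 0.0, 95.6]
contact_force: [-7.4, -0.8, -1.2]
gripper_width: 0.114
```

send_rows(
  plan=[
    [1,0,0.2,-11.7,0],
    [1,0,1.4,-23.4,0],
    [1,0,3.2,-35,0],
    [1,0,5.6,-46.5,0],
    [1,0,8.5,-57.9,0],
  ],
)

```text
time: 3.52
position: [0.4366, 0.0347, 0.1591]
orientation: [-180.0, -0.0, 95.6]
contact_force: [-3.4, -0.3, -5.6]
gripper_width: 0.116
```

Run:
```python
from h import *
o=telemetry.get_obs();print(o['time'],o['position'],o['orientation'],o['contact_force'],o['ft_torque'])
import math
f=lambda t:(235*(1-math.cos(t))+7*math.sin(t),235*math.sin(t)+7*(math.cos(t)-1))
for i in range(0,27):
    t=.05*i;print(round(t,2),'%.1f %.1f'%f(t))
```

```text
3.525 [0.4365804  0.03466586 0.15912283] [-1.79956717e+02 -4.28875373e-03  9.56176311e+01] [-3.35885792 -0.27648281 -5.57335225] [-0.22793866  0.84311079  0.11191068]
0.0 0.0 0.0
0.05 0.6 11.7
0.1 1.9 23.4
0.15 3.7 35.0
0.2 6.1 46.5
0.25 9.0 57.9
0.3 12.6 69.1
0.35 16.6 80.2
0.4 21.3 91.0
0.45 26.4 101.5
0.5 32.1 111.8
0.55 38.3 121.8
0.6 45.0 131.5
0.65 52.2 140.8
0.7 59.8 149.7
0.75 67.8 158.3
0.8 76.3 166.5
0.85 85.2 174.2
0.9 94.4 181.4
0.95 104.0 188.2
1.0 113.9 194.5
1.05 124.1 200.3
1.1 134.6 205.6
1.15 145.4 210.4
1.2 156.4 214.6
1.25 167.5 218.2
1.3 178.9 221.3
```

send_rows(
  plan=[
    [1,0,3.5,-11.2,0],
    [1,0,7.5,-22.3,0],
    [1,0,12.1,-33.1,0],
    [1,0,17.2,-43.6,0],
    [1,0,22.9,-53.9,0],
  ],
)

```text
time: 4.15
position: [0.4591, 0.0371, 0.2131]
orientation: [-179.9, -0.0, 95.6]
contact_force: [-10.9, 0.4, 0.3]
gripper_width: 0.114
```

send_rows(
  plan=[
    [1,0,6.2,-10,0],
    [1,0,12.9,-19.7,0],
    [1,0,20.1,-29,0],
    [1,0,27.7,-37.9,0],
    [1,0,35.7,-46.5,0],
  ],
)

```text
time: 4.78
position: [0.4942, 0.0408, 0.2607]
orientation: [-179.9, -0.1, 95.6]
contact_force: [-21.2, 2.0, 12.7]
gripper_width: 0.115
```

send_rows(
  plan=[
    [1,0,7.7,-9,0],
    [1,0,16.2,-17.2,0],
    [1,0,25,-24.8,0],
    [1,0,34.3,-31.9,0],
  ],
)

```text
time: 5.28
position: [0.5294, 0.0446, 0.2917]
orientation: [180.0, -0.1, 95.6]
contact_force: [-1.6, 4.8, -3.9]
gripper_width: 0.111
```

send_rows(
  plan=[
    [1,-0.1,9.8,-6.5,0],
    [1,-0.2,19.9,-12.5,0],
    [1,-0.3,30.2,-18.1,0],
  ],
)

```text
time: 5.65
position: [0.5594, 0.0477, 0.3099]
orientation: [180.0, -0.1, 95.7]
contact_force: [-11.5, 8.1, 7.3]
gripper_width: 0.114
```

send_rows(
  plan=[
    [1,-0.4,3.8,-2.7,0],
    [1,-0.7,7.7,-4.8,0],
    [1,-0.7,7.7,-4.8,0],
  ],
)

```text
time: 6.02
position: [0.5672, 0.0485, 0.3139]
orientation: [180.0, -0.2, 95.7]
contact_force: [1.0, 14.3, -7.0]
gripper_width: 0.117
```

```bash
cat > st.py <<'E'
from h import *
o=telemetry.get_obs();p=o['position'];F=o['contact_force']
ex=np.array([.9949,.1010]);ey=np.array([-.1010,.9949])
d=p[:2]-[.4275,.0337];dx=d@ex*1000;dz=(p[2]-.1004)*1000
r=np.array([-235+dx,7+dz]);th=np.arctan2(r[1],-r[0])-np.arctan2(7,235)
u=r/np.linalg.norm(r);t=np.array([u[1],-u[0]])
f=np.array([F[:2]@ex,F[2]])
print('t%.2f pos'%o['time'],p.round(4),'th %.3f R %.1f'%(th,np.linalg.norm(r)),'Ftan %.1f Frad %.1f Fy %.1f'%(f@t,f@u,F[:2]@ey),'F',F.round(1),'T',o['ft_torque'].round(2),'w %.3f'%o['gripper_width'])
E
python3 st.py
```

```text
t6.03 pos [0.5672 0.0485 0.3139] th 1.136 R 239.9 Ftan -0.5 Frad -7.4 Fy 14.1 F [ 1.  14.3 -7. ] T [2.24 0.14 0.06] w 0.117
```

send_rows(
  plan=[
    [1,0.8,4.4,-1.6,0],
    [1,1.4,4.4,-1.6,0],
  ],
)

```text
time: 6.28
position: [0.5715, 0.0491, 0.3157]
orientation: [180.0, -0.1, 95.7]
contact_force: [-0.5, 3.2, -5.0]
gripper_width: 0.112
```

```bash
python3 st.py
```

```text
t6.28 pos [0.5715 0.0491 0.3157] th 1.156 R 239.9 Ftan -2.1 Frad -4.5 Fy 3.2 F [-0.5  3.2 -5. ] T [0.49 0.33 0.03] w 0.112
```

send_rows(
  plan=[
    [1,0.2,2.2,-0.8,0],
    [1,0.4,4.4,-1.6,0],
    [1,0.4,4.4,-1.6,0],
  ],
)

```text
time: 6.65
position: [0.5758, 0.0496, 0.3178]
orientation: [179.9, -0.0, 95.6]
contact_force: [-1.9, 4.8, -1.7]
gripper_width: 0.113
```

```bash
python3 st.py
```

```text
t6.65 pos [0.5758 0.0496 0.3178] th 1.176 R 240.3 Ftan -1.9 Frad -1.1 Fy 5.0 F [-1.9  4.8 -1.7] T [0.78 0.54 0.09] w 0.113
```

send_rows(
  plan=[
    [1,0.2,2.2,-0.8,0],
    [1,0.4,4.4,-1.6,0],
    [1,0.4,4.4,-1.6,0],
  ],
)

```text
time: 7.02
position: [0.5802, 0.0501, 0.3195]
orientation: [179.9, -0.0, 95.6]
contact_force: [-4.5, 3.3, 5.1]
gripper_width: 0.111
```

```bash
python3 st.py
```

```text
t7.03 pos [0.5802 0.0501 0.3195] th 1.196 R 240.3 Ftan -2.2 Frad 6.2 Fy 3.7 F [-4.5  3.3  5.1] T [0.62 0.79 0.12] w 0.111
```

send_rows(
  plan=[
    [1,0.1,1.6,-0.9,0],
    [1,0.2,3.2,-1.6,0],
    [1,0.2,3.2,-1.6,0],
  ],
)

```text
time: 7.4
position: [0.5832, 0.0505, 0.3206]
orientation: [180.0, -0.0, 95.6]
contact_force: [-4.4, 2.6, 3.0]
gripper_width: 0.112
```

```bash
python3 st.py
```

```text
t7.40 pos [0.5832 0.0505 0.3206] th 1.209 R 240.3 Ftan -2.9 Frad 4.2 Fy 3.0 F [-4.4  2.6  3. ] T [0.39 1.05 0.12] w 0.112
```

send_rows(
  plan=[
    [1,0.1,1.7,-0.7,0],
    [1,0.2,3.4,-1.4,0],
    [1,0.2,3.4,-1.4,0],
  ],
)

```text
time: 7.78
position: [0.5864, 0.0508, 0.3217]
orientation: [-180.0, 0.0, 95.6]
contact_force: [-4.6, 1.3, 1.6]
gripper_width: 0.111
```

```bash
python3 st.py
```

```text
t7.78 pos [0.5864 0.0508 0.3217] th 1.223 R 240.4 Ftan -3.7 Frad 2.9 Fy 1.8 F [-4.6  1.3  1.6] T [0.17 1.19 0.11] w 0.111
```

send_rows(
  plan=[
    [1,0,1.5,-0.6,0],
    [1,0,2.9,-1.1,0],
    [1,0,2.9,-1.1,0],
  ],
)

```text
time: 8.15
position: [0.5891, 0.0511, 0.3226]
orientation: [-180.0, 0.0, 95.6]
contact_force: [-7.1, 0.8, 0.6]
gripper_width: 0.117
```

```bash
python3 st.py
```

```text
t8.15 pos [0.5891 0.0511 0.3226] th 1.235 R 240.4 Ftan -6.4 Frad 2.7 Fy 1.5 F [-7.1  0.8  0.6] T [0.17 1.47 0.08] w 0.117
```

send_rows(
  plan=[
    [1,0,1.0,-0.4,0],
    [1,0,2.0,-0.8,0],
    [1,0,2.0,-0.8,0],
  ],
)

```text
time: 8.52
position: [0.5912, 0.0513, 0.3236]
orientation: [-180.0, 0.0, 95.6]
contact_force: [-7.0, 1.3, 1.2]
gripper_width: 0.112
```

```bash
python3 st.py
```

```text
t8.53 pos [0.5912 0.0513 0.3236] th 1.244 R 240.7 Ftan -6.2 Frad 3.1 Fy 2.0 F [-7.   1.3  1.2] T [0.19 1.27 0.09] w 0.112
```

```bash
cat > kn.py <<'E'
from h import *
def knob():
    c=cap('side');m=c['frame'].astype(int);b,g,r=m[...,0],m[...,1],m[...,2]
    k=((r>90)&(r>2.2*g)&(r>2.2*b)).astype(np.uint8)
    n,l,s,ce=cv2.connectedComponentsWithStats(k);i=1+np.argmax(s[1:,4]);u,v=ce[i]
    f=210/np.tan(np.radians(float(c['fovy']))/2);M=np.linalg.inv(c['world_to_cam'])
    d=M[:3,:3]@[(u-c['cx'])/f,(v-c['cy'])/f,1];o=M[:3,3]
    C=np.array([.567,.050,0]);ex=np.array([.9949,.1010,0]);ey=np.array([-.1010,.9949,0])
    p=o+d*((.174-(o-C)@ey)/(d@ey));q=p-C
    print('knob px %.1f %.1f area %d'%(u,v,s[i,4]),'world',p.round(4),'box x %.4f z %.4f'%(q@ex,q[2]),'arm dist from foot %.4f ang %.3f'%(np.hypot(q@ex-.005,q[2]-.06),np.arctan2(q[2]-.06,q@ex-.005)))
if __name__=='__main__': knob()
E
python3 kn.py; python3 st.py
```

```text
knob px 245.5 247.8 area 98 world [0.5665 0.2248 0.1351] box x 0.0172 z 0.1351 arm dist from foot 0.0761 ang 1.410
t8.57 pos [0.5912 0.0513 0.3236] th 1.244 R 240.7 Ftan -5.4 Frad 3.1 Fy 0.8 F [-6.1  0.2  1.4] T [0.15 1.21 0.1 ] w 0.115
```

send_rows(
  plan=[
    [1,0,1.0,-0.4,0],
    [1,0,2.0,-0.8,0],
    [1,0,2.0,-0.8,0],
  ],
)

```text
time: 8.95
position: [0.5931, 0.0515, 0.3242]
orientation: [-180.0, 0.0, 95.6]
contact_force: [-6.6, 1.4, -0.3]
gripper_width: 0.112
```

```bash
python3 st.py; python3 kn.py
```

```text
t8.95 pos [0.5931 0.0515 0.3242] th 1.253 R 240.7 Ftan -6.3 Frad 1.5 Fy 2.1 F [-6.6  1.4 -0.3] T [0.21 1.29 0.08] w 0.112
knob px 244.4 247.6 area 95 world [0.5692 0.2251 0.1345] box x 0.0198 z 0.1345 arm dist from foot 0.0759 ang 1.374
```

send_rows(
  plan=[
    [1,0,1.0,-0.4,0],
    [1,0,2.0,-0.7,0],
    [1,0,2.0,-0.7,0],
  ],
)

```text
time: 9.38
position: [0.5951, 0.0517, 0.3249]
orientation: [-180.0, 0.0, 95.6]
contact_force: [-5.8, 1.5, -0.3]
gripper_width: 0.114
```

```bash
python3 st.py; python3 kn.py
```

```text
t9.38 pos [0.5951 0.0517 0.3249] th 1.262 R 240.8 Ftan -5.5 Frad 1.2 Fy 2.1 F [-5.8  1.5 -0.3] T [0.25 1.23 0.1 ] w 0.114
knob px 243.1 247.5 area 95 world [0.5722 0.2254 0.1334] box x 0.0229 z 0.1334 arm dist from foot 0.0755 ang 1.331
```

send_rows(
  plan=[
    [1,0,1.0,-0.3,0],
    [1,0,1.7,-0.6,0],
    [1,0,1.7,-0.6,0],
  ],
)

```text
time: 9.8
position: [0.5969, 0.0519, 0.3254]
orientation: [-180.0, -0.0, 95.6]
contact_force: [-5.0, 1.9, -1.3]
gripper_width: 0.114
```

```bash
python3 st.py; python3 kn.py
```

```text
t9.80 pos [0.5969 0.0519 0.3254] th 1.269 R 240.8 Ftan -4.9 Frad 0.1 Fy 2.4 F [-5.   1.9 -1.3] T [0.28 1.02 0.12] w 0.114
knob px 241.5 247.3 area 96 world [0.5763 0.2258 0.1324] box x 0.0270 z 0.1324 arm dist from foot 0.0756 ang 1.276
```

send_rows(
  plan=[
    [1,0,0.6,-0.2,0],
    [1,0,1.2,-0.4,0],
    [1,0,1.2,-0.4,0],
  ],
)

```text
time: 10.22
position: [0.5977, 0.052, 0.3256]
orientation: [-179.9, -0.0, 95.6]
contact_force: [-9.1, 1.0, -0.2]
gripper_width: 0.109
```

```bash
python3 st.py; python3 kn.py
```

```text
t10.22 pos [0.5977 0.052  0.3256] th 1.273 R 240.8 Ftan -8.7 Frad 2.2 Fy 1.9 F [-9.1  1.  -0.2] T [0.21 1.84 0.06] w 0.109
knob px 238.6 247.2 area 91 world [0.5834 0.2266 0.1297] box x 0.0341 z 0.1297 arm dist from foot 0.0756 ang 1.175
```

send_rows(
  plan=[
    [1,0,-0.5,0.1,0],
    [1,0,-0.5,0.1,0],
  ],
)

```text
time: 10.52
position: [0.5974, 0.052, 0.3255]
orientation: [-179.9, -0.0, 95.6]
contact_force: [-5.7, 1.3, -0.8]
gripper_width: 0.108
```

```bash
python3 st.py; python3 kn.py
python3 - <<'E'
import cv2,numpy as np
from h import load
im=load('side')['frame'];cv2.imwrite('pics/s2.png',cv2.resize(im[120:330,180:440],None,fx=2.8,fy=2.8,interpolation=cv2.INTER_CUBIC))
E
```

```text
t10.53 pos [0.5974 0.052  0.3255] th 1.272 R 240.8 Ftan -5.5 Frad 0.7 Fy 1.9 F [-5.7  1.3 -0.8] T [0.19 1.38 0.09] w 0.108
knob px 238.5 247.1 area 88 world [0.5836 0.2266 0.1298] box x 0.0344 z 0.1298 arm dist from foot 0.0757 ang 1.172
```

View pics/s2.png

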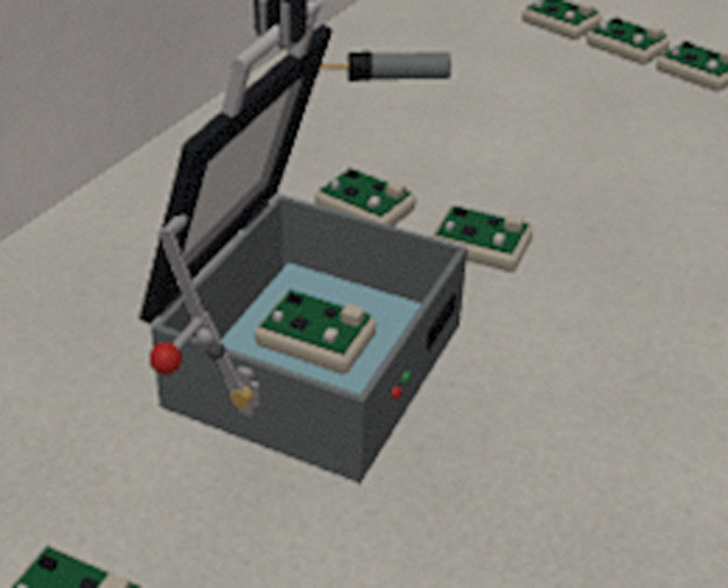

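The crop shows the lid up, the links slightly past straight, and the knob at crop (165,358), box x = 34 mm. The stay has snapped. I'll ease to near zero load, then release and back off upward.

send_rows(
  plan=[
    [1,-0.2,-0.4,0.1,0],
    [1,-0.2,-0.4,0.1,0],
  ],
)

```text
time: 10.82
position: [0.5972, 0.052, 0.3255]
orientation: [-180.0, -0.0, 95.6]
contact_force: [-5.1, 3.0, -1.8]
gripper_width: 0.111
```

send_rows(
  plan=[
    [0.6,0,0,0,0],
    [0.4,0,0,0,0],
    [0.2,0,0,0,0],
    [0.2,0,0,-15,0],
    [0.2,0,0,-45,0],
  ],
)

```text
time: 11.45
position: [0.5973, 0.0518, 0.3711]
orientation: [-179.9, -0.0, 95.6]
contact_force: [-0.2, -0.2, -0.5]
gripper_width: 0.402
```

```bash
python3 st.py; python3 kn.py
```

```text
t11.45 pos [0.5973 0.0518 0.3711] th 1.314 R 285.0 Ftan -0.3 Frad -0.4 Fy -0.2 F [-0.2 -0.2 -0.5] T [-0.03 -0.01  0.02] w 0.402
knob px 238.5 247.1 area 89 world [0.5837 0.2266 0.1299] box x 0.0345 z 0.1299 arm dist from foot 0.0758 ang 1.172
```

The lid is standing on the stay alone, hand off. Next I move to the knob.

send_rows(
  plan=[
    [-0.1,50,1,0,0],
    [-0.1,105,2,0,0],
    [-0.1,155,4,0,0],
    [-0.1,179,4,0,0],
    [-0.1,179,4,0,0],
  ],
)

```text
time: 12.12
position: [0.5836, 0.2318, 0.3711]
orientation: [180.0, -0.0, 95.8]
contact_force: [-0.5, -0.1, 0.2]
gripper_width: 0.55
```

send_rows(
  plan=[
    [-0.1,0,0,40,0],
    [-0.1,0,0,90,0],
    [-0.1,0,0,140,0],
    [-0.1,0,0,170,0],
    [-0.1,0,0,170,0],
  ],
)

```text
time: 12.75
position: [0.5836, 0.2292, 0.1991]
orientation: [-179.8, 0.0, 95.6]
contact_force: [-0.3, -0.4, 0.8]
gripper_width: 0.55
```

```bash
python3 st.py; python3 kn.py
python3 - <<'E'
from h import *
c=cap('wrist','w2.png')
E
```

```text
t12.75 pos [0.5836 0.2292 0.1991] th 1.025 R 121.5 Ftan 0.1 Frad 0.9 Fy -0.4 F [-0.3 -0.4  0.8] T [ 0.   -0.04 -0.03] w 0.550
knob px 238.7 247.3 area 95 world [0.5832 0.2265 0.1294] box x 0.0339 z 0.1294 arm dist from foot 0.0752 ang 1.176
```

View pics/w2.png

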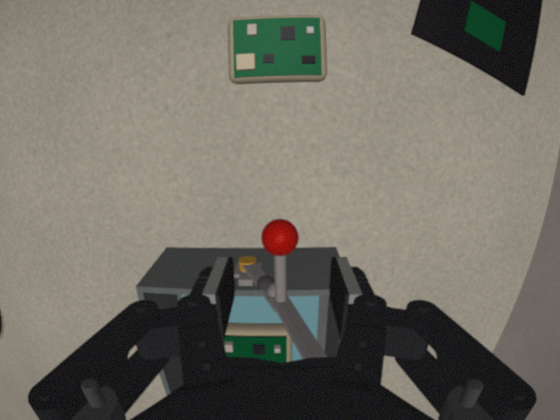

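Run:
```python
from h import *
c=load('wrist')
f=210/np.tan(np.radians(float(c['fovy']))/2)
for p in [(.5836,.2292,.1294),(.5836,.2292,.199),(.5832,.2265,.1294)]:
    q=(c['world_to_cam']@[*p,1])[:3];r=np.hypot(*q[:2]);t=np.arctan2(r,q[2])
    print(p,c['cx']+f*t*q[0]/r,c['cy']+f*t*q[1]/r)
```

```text
(0.5836, 0.2292, 0.1294) 279.5304477715158 233.99624311510956
(0.5836, 0.2292, 0.199) 278.6265804522027 289.9941520445858
(0.5832, 0.2265, 0.1294) 278.516667016811 237.8247502497477
```

send_rows(
  plan=[
    [-0.1,0,0,25,0],
    [-0.1,0,0,50,0],
    [-0.1,0,0,66,0],
    [-0.1,0,0,68,0],
  ],
)

```text
time: 13.35
position: [0.5841, 0.2303, 0.1327]
orientation: [180.0, -0.0, 95.6]
contact_force: [0.1, 0.1, 0.3]
gripper_width: 0.548
```

Projection agrees with the knob at (280,238), so it sits between the jaws. Now I pull it forward.

send_rows(
  plan=[
    [-0.1,0,-6,0,0],
    [-0.1,0,-11,0,0],
    [-0.1,0,-14,-1,0],
    [-0.1,0,-17,-1,0],
  ],
)

```text
time: 13.85
position: [0.5678, 0.229, 0.1346]
orientation: [179.8, -0.0, 95.6]
contact_force: [7.8, 2.5, 6.3]
gripper_width: 0.553
```

```bash
python3 st.py; python3 kn.py
```

```text
t13.85 pos [0.5678 0.229  0.1346] th 0.469 R 86.2 Ftan 9.4 Frad -4.0 Fy 1.7 F [7.8 2.5 6.3] T [ 0.4  -1.36  0.12] w 0.553
knob px 239.1 247.2 area 102 world [0.5822 0.2264 0.1301] box x 0.0329 z 0.1301 arm dist from foot 0.0755 ang 1.192
```

send_rows(
  plan=[
    [-0.1,0,-2,-1.5,0],
    [-0.1,0,-4.5,-2.5,0],
    [-0.1,0,-7,-3.3,0],
    [-0.1,0,-7,-3.3,0],
  ],
)

```text
time: 14.4
position: [0.5595, 0.2279, 0.1365]
orientation: [-179.9, 0.0, 95.6]
contact_force: [-0.3, 0.4, 0.5]
gripper_width: 0.551
```

```bash
python3 st.py; python3 kn.py
```

```text
t14.40 pos [0.5595 0.2279 0.1365] th 0.444 R 94.5 Ftan 0.3 Frad 0.5 Fy 0.4 F [-0.3  0.4  0.5] T [-0.07 -0.05 -0.  ] w 0.551
knob px 245.0 247.9 area 101 world [0.5677 0.225  0.1342] box x 0.0183 z 0.1342 arm dist from foot 0.0753 ang 1.393
```

send_rows(
  plan=[
    [-0.1,0,-5,0,0],
    [-0.1,0,-10,0,0],
    [-0.1,0,-15,-1,0],
    [-0.1,0,-20,-1,0],
  ],
)

```text
time: 14.95
position: [0.5399, 0.226, 0.138]
orientation: [180.0, -0.0, 95.6]
contact_force: [2.1, 0.4, 1.3]
gripper_width: 0.548
```

```bash
python3 st.py; python3 kn.py
```

```text
t14.95 pos [0.5399 0.226  0.138 ] th 0.376 R 112.9 Ftan 2.1 Frad -1.4 Fy 0.2 F [2.1 0.4 1.3] T [ 0.03 -0.29  0.03] w 0.548
knob px 251.0 249.7 area 103 world [0.5534 0.2235 0.1354] box x 0.0040 z 0.1354 arm dist from foot 0.0754 ang 1.585
```

send_rows(
  plan=[
    [-0.1,0,7,0,0],
    [-0.1,0,11,0,0],
    [-0.1,0,11,-20,0],
    [-0.1,0,11,-60,0],
    [-0.1,0,11,-110,0],
  ],
)

```text
time: 15.62
position: [0.551, 0.227, 0.2481]
orientation: [-179.9, 0.0, 95.6]
contact_force: [-0.2, 0.5, -0.4]
gripper_width: 0.551
```

send_rows(
  plan=[
    [-0.1,0,0,-50,0],
    [-0.1,0,0,-100,0],
    [-0.1,0,0,-132,0],
    [-0.1,0,0,-132,0],
  ],
)

```text
time: 16.12
position: [0.5516, 0.2272, 0.3822]
orientation: [179.8, -0.1, 95.6]
contact_force: [0.3, 0.0, -0.1]
gripper_width: 0.549
```

```bash
python3 st.py; python3 kn.py
```

```text
t16.12 pos [0.5516 0.2272 0.3822] th 1.233 R 303.1 Ftan 0.2 Frad -0.2 Fy -0.0 F [ 0.3  0.  -0.1] T [-0.    0.01  0.01] w 0.549
knob px 251.6 249.7 area 97 world [0.5519 0.2234 0.136 ] box x 0.0025 z 0.1360 arm dist from foot 0.0760 ang 1.604
```

send_rows(
  plan=[
    [-0.1,-50,3,0,0],
    [-0.1,-105,6,0,0],
    [-0.1,-155,9,0,0],
    [-0.1,-180,11,0,0],
    [-0.1,-180,11,0,0],
  ],
)

```text
time: 16.8
position: [0.5798, 0.0476, 0.3781]
orientation: [-179.9, -0.0, 95.5]
contact_force: [-0.9, 0.4, 0.3]
gripper_width: 0.553
```

```bash
python3 st.py
python3 - <<'E'
from h import *
cap('wrist','w3.png')
E
python3 kn.py
```

```text
t16.80 pos [0.5798 0.0476 0.3781] th 1.260 R 296.3 Ftan -0.7 Frad 0.6 Fy 0.5 F [-0.9  0.4  0.3] T [0.06 0.01 0.01] w 0.553
knob px 251.7 249.6 area 95 world [0.5516 0.2233 0.1363] box x 0.0022 z 0.1363 arm dist from foot 0.0764 ang 1.607
```

View pics/w3.png

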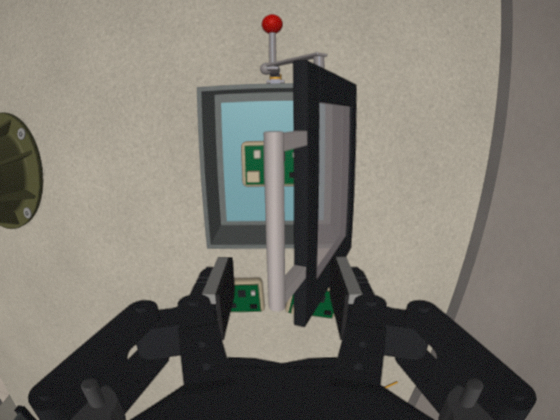

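The wrist view shows the bar at column about 274, against about 279 for the TCP axis, so it lies roughly 3 mm toward the front. I'll correct that, descend and grip.

send_rows(
  plan=[
    [-0.1,0,-3.5,0,0],
    [-0.1,0,-3.5,25,0],
    [-0.1,0,-3.5,50,0],
    [-0.1,0,-3.5,64,0],
    [-0.1,0,-3.5,64,0],
  ],
)

```text
time: 17.52
position: [0.5759, 0.0492, 0.3152]
orientation: [-179.9, -0.0, 95.7]
contact_force: [-0.6, 0.2, -0.5]
gripper_width: 0.551
```

send_rows(
  plan=[
    [0.3,0,0,0,0],
    [0.5,0,0,0,0],
    [0.6,0,0,0,0],
    [0.65,0,0,0,0],
  ],
)

```text
time: 18.02
position: [0.5762, 0.0487, 0.3158]
orientation: [180.0, -0.0, 95.6]
contact_force: [0.1, 1.2, -0.0]
gripper_width: 0.177
```

```bash
python3 st.py; python3 kn.py
```

```text
t18.02 pos [0.5762 0.0487 0.3158] th 1.174 R 238.3 Ftan 0.2 Frad -0.1 Fy 1.1 F [ 0.1  1.2 -0. ] T [ 0.06  0.01 -0.03] w 0.177
knob px 251.6 249.6 area 95 world [0.5518 0.2234 0.1363] box x 0.0024 z 0.1363 arm dist from foot 0.0763 ang 1.604
```

send_rows(
  plan=[
    [0.8,0,0,0,0],
    [1,0,0,0,0],
    [1,0,0,0,0],
  ],
)

```text
time: 18.45
position: [0.5761, 0.0487, 0.316]
orientation: [180.0, 0.0, 95.6]
contact_force: [-3.2, -0.5, 4.4]
gripper_width: 0.112
```

```bash
python3 st.py; python3 kn.py
```

```text
t18.45 pos [0.5761 0.0487 0.316 ] th 1.174 R 238.5 Ftan -1.5 Frad 5.3 Fy -0.1 F [-3.2 -0.5  4.4] T [-0.13  0.52  0.09] w 0.112
knob px 251.3 249.6 area 96 world [0.5527 0.2234 0.136 ] box x 0.0033 z 0.1360 arm dist from foot 0.0760 ang 1.593
```

send_rows(
  plan=[
    [1,0,-5.4,1.9,0],
    [1,0,-11,4.1,0],
    [1,0,-16.4,6.5,0],
    [1,0,-21.6,9.2,0],
  ],
)

```text
time: 19.0
position: [0.5542, 0.0464, 0.3064]
orientation: [180.0, 0.0, 95.6]
contact_force: [0.6, -3.2, 2.7]
gripper_width: 0.115
```

```bash
python3 st.py; python3 kn.py
```

```text
t19.00 pos [0.5542 0.0464 0.3064] th 1.073 R 238.7 Ftan 1.5 Frad 2.3 Fy -3.3 F [ 0.6 -3.2  2.7] T [-0.47 -0.38  0.03] w 0.115
knob px 258.0 252.6 area 98 world [0.5371 0.2219 0.1345] box x -0.0124 z 0.1345 arm dist from foot 0.0765 ang 1.800
```

send_rows(
  plan=[
    [1,-0.1,-8.2,4.3,0],
    [1,-0.2,-16.4,9.1,0],
    [1,-0.3,-24.3,14.1,0],
    [1,-0.4,-32,19.5,0],
    [1,-0.4,-39.6,25.1,0],
  ],
)

```text
time: 19.68
position: [0.5148, 0.0422, 0.2807]
orientation: [-180.0, 0.0, 95.6]
contact_force: [-9.4, -2.5, 13.0]
gripper_width: 0.111
```

```bash
python3 st.py; python3 kn.py
python3 - <<'E'
import math
f=lambda t:(235*(1-math.cos(t))+7*math.sin(t),235*math.sin(t)+7*(math.cos(t)-1))
for a in(.875,.675,.475,.275,.075):
    print(a,[tuple(round(f(a-.04*i)[k]-f(a)[k],1) for k in(0,1)) for i in range(1,6)])
E
```

```text
t19.68 pos [0.5148 0.0422 0.2807] th 0.875 R 238.3 Ftan 0.5 Frad 16.1 Fy -1.5 F [-9.4 -2.5 13. ] T [-0.17  1.45  0.01] w 0.111
knob px 268.9 260.1 area 99 world [0.5126 0.2194 0.1247] box x -0.0370 z 0.1247 arm dist from foot 0.0772 ang 2.146
0.875 [(-7.3, -6.0), (-14.3, -12.2), (-21.1, -18.7), (-27.6, -25.5), (-33.8, -32.5)]
0.675 [(-5.9, -7.3), (-11.6, -14.8), (-16.9, -22.5), (-22.0, -30.5), (-26.7, -38.6)]
0.475 [(-4.4, -8.3), (-8.4, -16.8), (-12.1, -25.5), (-15.5, -34.2), (-18.5, -43.1)]
0.275 [(-2.6, -9.0), (-4.9, -18.1), (-6.8, -27.4), (-8.4, -36.6), (-9.5, -46.0)]
0.075 [(-0.8, -9.4), (-1.2, -18.8), (-1.3, -28.2), (-0.9, -37.6), (-0.2, -46.9)]
```

send_rows(
  plan=[
    [1,-0.1,-7.8,5.4,0],
    [1,-0.2,-15.3,11.2,0],
    [1,-0.2,-22.1,17.7,0],
    [1,-0.2,-28.6,24.6,0],
    [1,-0.2,-34.8,31.7,0],
  ],
)

```text
time: 20.35
position: [0.4807, 0.0386, 0.2485]
orientation: [180.0, 0.0, 95.6]
contact_force: [13.7, -4.0, -11.2]
gripper_width: 0.111
```

```bash
python3 st.py; python3 kn.py
```

```text
t20.35 pos [0.4807 0.0386 0.2485] th 0.677 R 238.8 Ftan 0.1 Frad -17.3 Fy -5.4 F [ 13.7  -4.  -11.2] T [-0.6  -2.47  0.16] w 0.111
knob px 277.1 269.0 area 99 world [0.4946 0.2175 0.1083] box x -0.0552 z 0.1083 arm dist from foot 0.0772 ang 2.465
```

send_rows(
  plan=[
    [1,-0.2,-5.3,7.8,0],
    [1,-0.3,-10.6,15.5,0],
    [1,-0.4,-15.8,23.3,0],
    [1,-0.4,-20.9,31.3,0],
    [1,-0.4,-25.6,39.3,0],
  ],
)

```text
time: 21.02
position: [0.4551, 0.0359, 0.2098]
orientation: [179.9, -0.0, 95.6]
contact_force: [6.5, -1.0, -2.7]
gripper_width: 0.114
```

```bash
python3 st.py; python3 kn.py
```

```text
t21.02 pos [0.4551 0.0359 0.2098] th 0.482 R 237.8 Ftan 0.7 Frad -6.8 Fy -1.7 F [ 6.5 -1.  -2.7] T [-0.12 -1.33  0.13] w 0.114
knob px 282.9 278.3 area 100 world [0.4818 0.2162 0.0882] box x -0.0680 z 0.0882 arm dist from foot 0.0783 ang 2.772
```

send_rows(
  plan=[
    [1,-0.1,-4.2,8.4,0],
    [1,-0.1,-8,17,0],
    [1,-0.1,-11.6,25.7,0],
    [1,-0.1,-15,34.4,0],
    [1,-0.1,-18,43.3,0],
  ],
)

```text
time: 21.7
position: [0.4371, 0.0341, 0.1665]
orientation: [180.0, -0.0, 95.6]
contact_force: [5.6, 3.6, -2.6]
gripper_width: 0.102
```

```bash
python3 st.py; python3 kn.py
```

```text
t21.70 pos [0.4371 0.0341 0.1665] th 0.284 R 236.9 Ftan -0.7 Frad -6.5 Fy 3.0 F [ 5.6  3.6 -2.6] T [ 0.77 -1.14  0.17] w 0.102
knob px 285.4 288.0 area 87 world [0.4764 0.2157 0.0625] box x -0.0734 z 0.0625 arm dist from foot 0.0784 ang 3.110
```

send_rows(
  plan=[
    [1,0.1,-2.4,9,0],
    [1,0.2,-4.4,18.1,0],
    [1,0.3,-6.3,27.4,0],
    [1,0.3,-7.9,36.6,0],
  ],
)

```text
time: 22.25
position: [0.4293, 0.0333, 0.1298]
orientation: [180.0, 0.0, 95.6]
contact_force: [2.5, 0.3, -0.8]
gripper_width: 0.118
```

```bash
python3 st.py; python3 kn.py
```

```text
t22.25 pos [0.4293 0.0333 0.1298] th 0.125 R 236.1 Ftan -0.4 Frad -2.6 Fy 0.0 F [ 2.5  0.3 -0.8] T [ 0.02 -0.66  0.15] w 0.118
knob px 284.2 295.8 area 85 world [0.4795 0.216  0.0374] box x -0.0703 z 0.0374 arm dist from foot 0.0786 ang -2.850
```

send_rows(
  plan=[
    [1,0,-1,6,0],
    [1,0,-1.6,12,0],
    [1,0,-2,17,0],
    [1,0,-2.2,21,0],
  ],
)

```text
time: 22.8
position: [0.4276, 0.0332, 0.1093]
orientation: [179.9, 0.0, 95.6]
contact_force: [5.1, -1.2, -0.8]
gripper_width: 0.11
```

```bash
python3 st.py; python3 kn.py
```

```text
t22.80 pos [0.4276 0.0332 0.1093] th 0.038 R 235.5 Ftan -0.4 Frad -5.0 Fy -1.7 F [ 5.1 -1.2 -0.8] T [-0.21 -1.14  0.06] w 0.110
knob px 281.5 299.6 area 83 world [0.4862 0.2167 0.022 ] box x -0.0636 z 0.0220 arm dist from foot 0.0784 ang -2.636
```

send_rows(
  plan=[
    [1,-0.1,0.2,1.5,0],
    [1,-0.1,0.2,3,0],
    [1,-0.1,0.2,3,0],
  ],
)

```text
time: 23.22
position: [0.4276, 0.0332, 0.1074]
orientation: [180.0, 0.0, 95.6]
contact_force: [-4.1, -1.3, 17.9]
gripper_width: 0.116
```

```bash
python3 st.py; python3 kn.py
```

```text
t23.23 pos [0.4276 0.0332 0.1074] th 0.030 R 235.3 Ftan 17.6 Frad 5.3 Fy -0.9 F [-4.1 -1.3 17.9] T [-0.17  0.55  0.1 ] w 0.116
knob px 281.2 300.0 area 82 world [0.4869 0.2168 0.0202] box x -0.0628 z 0.0202 arm dist from foot 0.0786 ang -2.611
```

The stop is felt at 18 N, and the knob is back at its shut position. I'll ease off and release.

send_rows(
  plan=[
    [1,0,-0.2,-1.4,0],
    [1,0,-0.2,-1.4,0],
  ],
)

```text
time: 23.52
position: [0.4276, 0.0332, 0.108]
orientation: [179.9, 0.0, 95.6]
contact_force: [5.0, -1.3, -0.4]
gripper_width: 0.106
```

send_rows(
  plan=[
    [0.7,0,0,0,0],
    [0.4,0,0,0,0],
    [0,0,0,0,0],
    [0,0,0,0,0],
  ],
)

```text
time: 24.02
position: [0.427, 0.0332, 0.1078]
orientation: [-180.0, -0.0, 95.6]
contact_force: [0.8, -0.5, -0.6]
gripper_width: 0.504
```

send_rows(
  plan=[
    [0,0,0,-15,0],
    [0,0,0,-45,0],
    [0,0,0,-90,0],
    [0,0,-20,-130,0],
    [0,0,-20,-130,0],
  ],
)

```text
time: 24.65
position: [0.4076, 0.0312, 0.2413]
orientation: [179.7, 0.0, 95.6]
contact_force: [0.4, 0.7, -0.4]
gripper_width: 0.498
```

```bash
python3 st.py; python3 kn.py
python3 - <<'E'
from h import *
s=load('side');t=cap('top')
cv2.imwrite('pics/end.png',np.hstack([cv2.resize(s['frame'][140:350,150:430],(400,300)),cv2.resize(t['frame'][140:290,140:400],(400,300))]))
E
```

```text
t24.65 pos [0.4076 0.0312 0.2413] th 0.496 R 294.8 Ftan -0.1 Frad -0.6 Fy 0.6 F [ 0.4  0.7 -0.4] T [ 0.05 -0.02 -0.02] w 0.498
knob px 281.2 300.0 area 82 world [0.4867 0.2167 0.0205] box x -0.0630 z 0.0205 arm dist from foot 0.0786 ang -2.616
```

View pics/end.png

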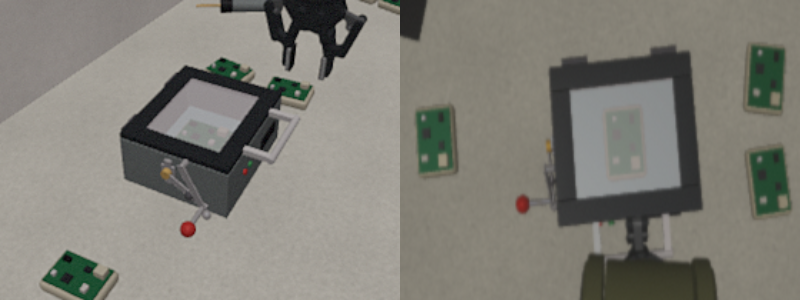

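Lid shut, stay folded, units in place and gripper clear.

Run:
```python
from h import *
a=cv2.imread('pics/side1.png').astype(int);b=load('side')['frame'].astype(int)
d=np.abs(a-b).max(2)[190:360,170:350];print('changed px in box area',(d>50).sum(),'median',np.median(d))
m=a;k=((m[...,2]>90)&(m[...,2]>2.2*m[...,1])&(m[...,2]>2.2*m[...,0])).astype(np.uint8)
n,l,s,ce=cv2.connectedComponentsWithStats(k);print('start knob px',ce[1+np.argmax(s[1:,4])])
print(bot.hand_in())
```

```text
changed px in box area 0 median 8.0
start knob px [281.23170732 299.97560976]
the job is handed in; nothing more can be done
None
```

The stay works. I raised the lid until the stay snapped past straight and locked at about 1.27 rad. I let go there, and the lid stood on the stay alone. I then drew the red knob forward to break the joint, took hold of the bar again and lowered the lid to its stop, then let go. I handed the job in at about 25 s, with the gripper well clear.

**Locking:** the knob jumped past straight. It stayed put with the hand off, and the last tangential pull on the bar was about 9 N.

**Breaking:** the knob took about 8 N forward. With the knob released, the lid stood by itself at about 1.17 rad.

**Shutting:** the stop was felt at about 18 N, and I eased off before opening the fingers.

**Final check:** the knob is back at its starting pixel, (281.2, 300.0). The side image shows no changed pixels around the box, so there is no sign of a clamp slip. The units look undisturbed.

**Forces along the way:**
- Twice, moments of misalignment put 15–25 N on the bar toward or away from the hinge (during lifting and during lowering), and I corrected each one. At those times the stay was slack.
- The first closing of the grip on the shut lid gave about 29 N.
- One sideways correction on the way up went the wrong way, reached 14 N, and was then reversed.

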